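# Pack the glass carrier and fit its handle

## Robot

A 6-joint arm with a two-finger parallel gripper is mounted at the origin on the work surface. World frame = base frame: x ahead of the robot, y to its left, z up, the work surface at z = 0. Lengths are in m, angles in rad, forces in N, time in s.
With the tool pointing down it reaches from about 0.35 to 0.775 m from the base axis. Payload 7.3 kg.
Tool frame: the origin (TCP) lies on the centre line of the jaws, within the pads' length; the fingertips stand 8 mm ahead of it and the grasp point (between the pads) lies 11 mm behind it; z points along the fingers, y is the direction in which the jaws open and shut (so a half turn about z gives the same grasp; the last joint's range is limited). The gripper opens to 92 mm and grips with 3 to 60 N. Pads are 19 mm wide; open, the fingers measure 130 mm over their backs; the gripper's body (75 mm by 190 mm) begins 47 mm behind the grasp point.
Start: joints at [-1.291, 0.342, 1.524, -0, 1.275, -0.146], TCP at [0.217, -0.478, 0.208] pointing down, gripper open.
Joint ranges: [-2.53, 2.53], [-0.77, 2.02], [0.04, 2.7], [-1, 4.14], [0.28, 2.66], [-3.11, 3.11]. Speed limits (rad/s): [2.57, 2.57, 3.14, 3.14, 3.14, 3.14].

## Interface

Orientations are given as [roll, pitch, yaw] about the fixed x, y, z axes, in that order (R = Rz(yaw) Ry(pitch) Rx(roll)).
In Python, from cell import arm gives the robot as it stands. The module is installed in compiled form; this text tells all that it offers.
- The arm moves only by the tool arm_command, never from a script. Its argument "targets" is text: rows parted by semicolons, each of 7 numbers parted by spaces: the finger opening in mm, from 0 to 91.8, then the shift along the tool's x, y, z in mm, then the turn, a rotation vector about the tool's x, y, z in rad. In form: claw tx ty tz ax ay az; .... A call has 1 to 10 rows; each row shifts and turns the commanded pose from where the row before left it, along the tool's axes as they then stand; what a row does not reach is not made up. A row lasts 1/8 s, in which the tool goes at most 62.5 mm and 10.7 degrees, less where a joint would pass 70% of its speed; a pose out of reach is approached as far as the arm can. A call is refused whole if a number of a shift passes 62.5 or a number of a turn 0.188, either way. A call with a gripper value outside its range is refused whole. The fingers move at their own pace and stop on an object; "squeeze" is the grip in N (left out, the last holds). Time passes only in rows, so rows that do not move let the fingers close. It gives the time, the measured TCP pose, the force and the opening at its end, in the units of the state.
- arm.get_obs(): the state, without advancing time (a new reading comes with each control period).
- arm.camera(name): name is "scene" or "top"; returns the picture (384x512x3 uint8, red, green, blue); there is no depth.
- arm.camera_params(name): a dict with "mtx" (3x3 intrinsics, pixels), "T" (4x4, takes a point from camera to world coordinates). Camera axes: x right, y up, looking along -z (the intrinsics and any distortion apply to the point x, -y, -z); pixel columns grow to the right and rows downward; lengths in m; the calibration is good to about 2 mm. A picture is of the moment at which its call begins. camera_params takes no time and is no camera call.
- arm.job_done(): hands the job in, once; it reports no verdict.
Trained networks look in the newest picture that a camera, given by its name, has taken for a name from the list of things; names that differ only in an ending like _2 or _b are one class to them, and where a whole thing is asked for, a point or a joint stands for the part that bears it (a point fixed in the world has none). Each returns a list of dicts, best first, with "p" (0 to 1); they miss things now and then, are a little off and sometimes report something else, mostly with a low value. They report only what shows in the picture. A call takes as long as a camera call.
- arm.recognise(query, camera): "bbox" ([left, top, right, bottom] in pixels, round what is visible of it).
- arm.regions_of(query, camera): "mask" (384x512 bool, what is visible of it) and "bbox" ([left, top, right, bottom] in pixels, round what is visible of it).
- arm.mark_of(query, camera): "point" ([column, row] in pixels: a listed point, or the origin of a listed thing).
The state is a dict: "time_s": time; "joint_pos": joint angles; "qd": joint speeds; "effort": joint torques, N m; "position": TCP position; "tool_rot": TCP orientation; "ft_force": force on the tool from outside, world axes, zero at the start; "ft_torque": the same for the moment, N m; "gripper_width": finger opening in m.
Only numpy, scipy, OpenCV 4.12 (cv2) and the standard library are available. Lean on these libraries where they do the work, as an engineer would, in place of code of your own. Each camera call takes 0.05 s, during which the arm holds its last target. There are 200 camera calls.

## Task

Get the glass carrier ready to go out to the verandah: stand the loose ribbed tumbler upright in its empty middle bay, setting it down rather than dropping it, then thread the loose wooden handle through both end boards until its flat head is home against the outside of the board. Leave the carrier where it stands and let go of everything. Do not move or knock over the other things on the sideboard.

Things in the scene. Friction and masses are not known exactly. Their poses are not given: they have to be found in the camera images.
- carrier: Loose wooden three-glass carrier, about 1.3 kg, 92 mm (its x) by 256 mm (its y), 185 mm tall; origin at its underside's centre, z up, y along the handle's axis. 15 mm end boards, outside faces at y = -128 and +128 mm, 92 mm wide to 125 mm up, then 66 mm wide to the top. Low side slats, tops 44 mm up, and two 5 mm dividers as high make three bays in a row along y. A push over about 10 N slides it.
- bay (a point): Centre of the empty middle bay's floor, 12 mm above the carrier's underside; axes as the carrier. The bay is 76 mm along x and 72 mm along y inside; the end bays, centred 77 mm to either side along y, hold a second tumbler and a small bottle.
- bore_a (a point): Centre of the mouth of the round through bore, 24 mm in diameter, on the outside face of the carrier's +y end board (on the robot's left, with free space beyond), 155 mm above the carrier's underside; axes as the carrier: the bore runs along y, in line with the other board's.
- bore_b (a point): The same on the outside face of the -y end board: bore mouth 24 mm in diameter, 155 mm up; axes as the carrier. The two mouths are 256 mm apart.
- handle: Loose wooden carrier handle, about 90 g, lying level: a round shaft 20 mm in diameter with a hemispherical tip and, at its other end, a flat head 32 mm long, 40 mm wide, 20 mm thick, centred on the axis. Origin on the axis at the head's shoulder, 10 mm above the surface; x towards the tip, 276 mm away; y across the head; z up. Home, it pokes 20 mm out of the far board; either end will do.
- handle_head (a point): Centre of the flat head, 16 mm behind the shoulder; axes as the handle. The head's two 40 mm apart side faces are flat and suit a grasp from above.
- handle_tip (a point): The very tip of the shaft, on its axis; axes as the handle.
- tumbler: The loose ribbed glass tumbler to be packed, standing upright on the sideboard on the robot's left, mouth up: 95 mm tall, 52 mm across at the foot, 62 mm at the rim, 3 mm wall, about 180 g; origin at the centre of its underside, z up.
- spare_tumbler: The second tumbler, the same, already in an end bay of the carrier (its centre 77 mm along y from the carrier's centre); origin at the centre of its underside, z up.
- bitters: Small brown bottle with a black cap, 46 mm across, 114 mm tall, in the other end bay (77 mm from the carrier's centre); origin at the centre of its underside, z up.
- sugar_jar: White lidded sugar jar, 62 mm across, 76 mm tall, on the sideboard on the robot's left, near the tumbler; the two may be in each other's place. Origin at the centre of its underside, z up.
- rum_bottle: Empty clear rum bottle, 76 mm across, 275 mm tall, on the robot's far left; origin at the centre of its underside, z up.
- muddler: Light wooden muddler lying between the robot and the carrier, 32 mm thick, 220 mm long along its x, no flat head; origin on the surface under its middle, z up as it lies.

How it is judged:
On the way:
1. the loose tumbler stands upright on the floor of the carrier's middle bay, let go of (x of tumbler in the frame of carrier between -0.012 and 0.012 m and y of tumbler in the frame of carrier between -0.012 and 0.012 m and z of tumbler in the frame of carrier between 0.008 and 0.018 m and angle between tumbler's own z axis and vertical below 0.1 rad and contact force between the fingers and tumbler below 0.3 N), for 0.2 s.
At the end, for the whole second after the job is handed in: Tumbler upright in the middle bay (12 mm of its centre, 0.1 rad); shaft through both bores (6 mm, 0.04 rad of their axis), tip out beyond one board, shoulder within 5 mm of the outside of the other; carrier level, under 50 mm from its start; all let go of and at rest (all of step 1 and x of handle in the frame of carrier between -0.006 and 0.006 m and z of handle in the frame of carrier between 0.149 and 0.161 m and x of handle_tip in the frame of carrier between -0.006 and 0.006 m and z of handle_tip in the frame of carrier between 0.149 and 0.161 m and angle between the x axis of handle and the y axis of carrier, either way round below 0.04 rad and ((y of handle in the frame of carrier between 0.124 and 0.133 m and y of handle_tip in the frame of carrier between -0.16 and -0.138 m) or (y of handle in the frame of carrier between -0.133 and -0.124 m and y of handle_tip in the frame of carrier between 0.138 and 0.16 m)) and linear speed of each of handle, tumbler, carrier below 0.02 m/s and angle between carrier's own z axis and vertical below 0.05 rad and distance of carrier from where it was at the start of the episode below 0.05 m); the robot touches nothing.
It fails at once if the tumbler is dropped into the bay (let go of and falling with its foot more than 10 mm above the bay floor) (x of tumbler in the frame of carrier between -0.05 and 0.05 m and y of tumbler in the frame of carrier between -0.05 and 0.05 m and z of tumbler in the frame of carrier above 0.022 m and contact force between the fingers and tumbler below 0.1 N and linear speed of tumbler above 0.1 m/s).
It fails at once if the tumbler is tipped over (angle between tumbler's own z axis and vertical above 0.7 rad).
It fails at once if another bottle, glass or jar is knocked over (angle between any of rum_bottle, sugar_jar, spare_tumbler, bitters's own z axis and vertical above 0.5 rad).
It fails at once if the rum bottle, sugar jar or muddler is pushed more than 50 mm from its place (distance of any of rum_bottle, sugar_jar, muddler from where it was at the start of the episode above 0.05 m).
It fails at once if the second tumbler or the bitters bottle leaves its bay (80 mm from its start) (distance of any of spare_tumbler, bitters from where it was at the start of the episode above 0.08 m).
It also fails if it takes over 69 s, if anything falls off the work surface, if the arm or the gripper's body presses on something with over 40 N, if the wrist force passes 120 N, or if a joint passes its speed limit or range.

## Working session

There is one attempt and no reset: what is moved stays moved. The work goes in short steps, Python scripts to look and compute and a tool call to move; the robot and the scene stay as the last step left them, time stands still between calls to the robot, and variables do not carry over. Pictures are saved under pics/ and viewed, about 8 in all and at most 12, crops included, and the job is handed in when it is done.

Besides the shell and the picture viewer there is one more tool, called after "Emit:" in YAML: its name, and indented under it one key for each argument. arm_command: Moves the arm, as the interface text tells. Its arguments: {"type":"object","properties":{"targets":{"type":"string"},"squeeze":{"type":"number"}},"required":["targets"]}

```bash
mkdir -p pics; cat > h.py <<'E'
import numpy as np, cv2
from cell import arm
def ray(cam,px):
    P=arm.camera_params(cam);M=np.array(P["mtx"]);T=np.array(P["T"])
    d=np.linalg.inv(M)@[px[0],px[1],1.]
    return T[:3,3],T[:3,:3]@np.array([d[0],-d[1],-d[2]])
def atz(cam,px,z):
    o,d=ray(cam,px);return o+d*(z-o[2])/d[2]
def tri(pa,pb):
    (o1,d1),(o2,d2)=ray("scene",pa),ray("top",pb)
    A=np.c_[d1,-d2];s=np.linalg.lstsq(A,o2-o1,rcond=None)[0]
    a,b=o1+s[0]*d1,o2+s[1]*d2
    return (a+b)/2,np.linalg.norm(a-b)
def proj(cam,p):
    P=arm.camera_params(cam);T=np.array(P["T"]);q=T[:3,:3].T@(np.array(p)-T[:3,3])
    u=np.array(P["mtx"])@[q[0],-q[1],-q[2]];return u[:2]/u[2]
def save(cam,name,crop=None,k=1):
    im=arm.camera(cam)
    if crop: im=im[crop[1]:crop[3],crop[0]:crop[2]]
    im=cv2.resize(im,None,fx=k,fy=k,interpolation=cv2.INTER_CUBIC)
    cv2.imwrite("pics/"+name,im[:,:,::-1])
E
python3 - <<'E'
from h import *
np.set_printoptions(precision=4,suppress=True)
for c in("scene","top"):
    save(c,c+"0.png"); P=arm.camera_params(c);print(c,P["mtx"][0],np.array(P["T"]).round(3).tolist())
for n in ["carrier","bay","bore_a","bore_b","handle","handle_head","handle_tip","tumbler","spare_tumbler","bitters","sugar_jar","rum_bottle","muddler"]:
    r={c:arm.mark_of(n,c) for c in("scene","top")}
    for c in r: print(n,c,[(np.round(x["point"],1).tolist(),round(x["p"],2),atz(c,x["point"],{"bay":.012,"bore_a":.155,"bore_b":.155,"handle":.01,"handle_head":.01,"handle_tip":.01}.get(n,0))[:2].round(4).tolist()) for x in r[c][:3]])
print(arm.get_obs())
E
```

```text
scene [391.7618   0.     259.0039] [[0.878, -0.358, 0.318, 0.888], [0.478, 0.674, -0.564, -0.618], [-0.012, 0.647, 0.762, 1.032], [0.0, 0.0, 0.0, 1.0]]
top [444.6459   0.     256.3596] [[0.024, 0.995, -0.097, 0.397], [-1.0, 0.024, -0.001, 0.043], [0.002, 0.097, 0.995, 1.325], [0.0, 0.0, 0.0, 1.0]]
carrier scene [([221.0, 291.5], 0.86, [0.5371, -0.2269])]
carrier top [([344.2, 197.2], 0.63, [0.5437, -0.2191]), ([307.6, 198.1], 0.37, [0.5383, -0.1094])]
bay scene [([224.4, 289.0], 0.65, [0.5456, -0.2203])]
bay top [([343.9, 199.9], 0.7, [0.5343, -0.2159]), ([319.9, 201.8], 0.5, [0.5269, -0.1447])]
bore_a scene [([198.6, 303.6], 0.81, [0.5595, -0.3372]), ([237.5, 225.2], 0.8, [0.5246, -0.0965])]
bore_a top [([312.4, 197.0], 0.82, [0.525, -0.1043]), ([403.8, 183.3], 0.66, [0.5675, -0.3466]), ([195.5, 190.4], 0.62, [0.535, 0.2057])]
bore_b scene [([198.6, 303.6], 0.81, [0.5595, -0.3372]), ([237.5, 225.2], 0.8, [0.5246, -0.0965])]
bore_b top [([312.4, 197.0], 0.82, [0.525, -0.1043]), ([403.8, 183.3], 0.66, [0.5675, -0.3466]), ([195.5, 190.4], 0.62, [0.535, 0.2057])]
handle scene [([277.3, 
[... 913 characters left out ...]
)]
rum_bottle scene [([343.9, 157.9], 0.86, [0.654, 0.4483])]
rum_bottle top [([127.7, 156.1], 0.95, [0.6527, 0.436])]
muddler scene [([190.2, 250.1], 0.72, [0.3794, -0.1545])]
muddler top [([319.8, 252.0], 0.63, [0.3786, -0.1477])]
{'time_s': 1.4, 'joint_pos': array([-1.291 ,  0.342 ,  1.5241,  0.    ,  1.2754, -0.146 ]), 'qd': array([ 0.0011, -0.0006,  0.0001,  0.0003,  0.0022, -0.0009]), 'effort': array([  0.0008, -43.1133, -24.4476,   0.0719,   0.0484,   0.    ]), 'position': array([ 0.2169, -0.4781,  0.2081]), 'tool_rot': array([3.1415, 0.    , 0.4258]), 'ft_force': array([ 0.2726,  0.52  , -0.3109]), 'ft_torque': array([ 0.0426, -0.013 , -0.0021]), 'gripper_width': 0.09202603665693654}
```

View pics/scene0.png

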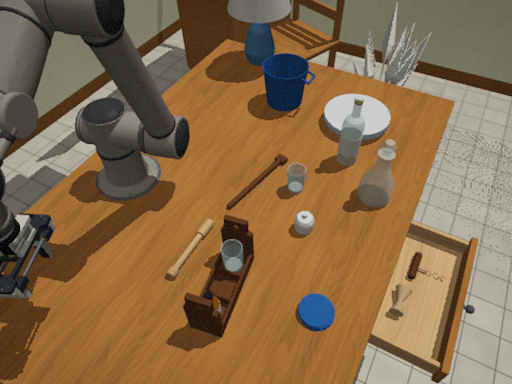

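View pics/top0.png

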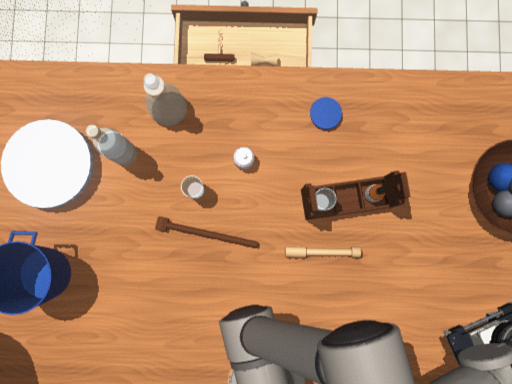

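The scene shows the carrier with its empty middle bay near (226,280) and the handle from head (281,159) to tip (231,205). The tumbler is at (296,178), and the jar is separate at (304,222). The top view agrees: carrier (355,195), handle head (162,224), tumbler (193,187).

```bash
cat >> h.py <<'E'
from scipy.spatial.transform import Rotation as Ro
from scipy.optimize import least_squares
def plan(pos,yaw,n,claw,start=None):
    """rows in tool axes from present pose to tool-down pose"""
    o=arm.get_obs();p=np.array(o["position"]);R=Ro.from_euler("xyz",o["tool_rot"])
    if start is not None:p=np.array(start[0]);R=Ro.from_euler("xyz",[np.pi,0,start[1]])
    Rt=Ro.from_euler("xyz",[np.pi,0,yaw]);w=(R.inv()*Rt).as_rotvec()/n
    d=(np.array(pos)-p)/n*1000
    for i in range(n):
        t=R.inv().apply(d);print(claw,*t.round(1),*w.round(4),end="; ");R=R*Ro.from_rotvec(w)
    print()
def fitrigid(model,obs,x0):
    """model name->xyz local; obs list (name,cam,px)"""
    def P(v,m):
        c,s=np.cos(v[2]),np.sin(v[2]);return np.array([v[0]+c*m[0]-s*m[1],v[1]+s*m[0]+c*m[1],m[2]])
    f=lambda v:np.concatenate([proj(c,P(v,model[n]))-px for n,c,px in obs])
    r=least_squares(f,x0,loss="soft_l1",f_scale=1.5);return r.x,r.fun.reshape(-1,2),P
E
python3 - <<'E'
from h import *
np.set_printoptions(precision=4,suppress=True)
m={"a":(0,.128,.155),"b":(0,-.128,.155),"c":(0,0,0),"bay":(0,0,.012)}
obs=[("a","scene",(237.5,225.2)),("b","scene",(198.6,303.6)),("a","top",(312.4,197)),("b","top",(403.8,183.3)),("c","scene",(221,291.5)),("c","top",(344.2,197.2)),("bay","scene",(224.4,289)),("bay","top",(343.9,199.9))]
v,r,P=fitrigid(m,obs,[.54,-.22,.16]);print("carrier",v,"\n",r)
h={"o":(0,0,.01),"h":(-.016,0,.01),"t":(.276,0,.01)}
ob=[("o","scene",(277.3,161.3)),("h","scene",(280,156.7)),("t","scene",(227,211.8)),("o","top",(167,223.6)),("h","top",(159.7,224.3)),("t","top",(260.7,243.2))]
vh,rh,_=fitrigid(h,ob,[.445,.31,-1.71]);print("handle",vh,"\n",rh, P(vh,h["h"]))
for cam,cr in(("scene",(150,190,290,350)),("top",(290,150,420,240))):
    im=cv2.resize(arm.camera(cam),None,fx=4,fy=4,interpolation=cv2.INTER_CUBIC)
    for s in(1,-1):
        q=[(-.046,0),(.046,0),(.046,.125),(.033,.125),(.033,.185),(-.033,.185),(-.046,.125)]
        for y,col in((.128,(0,255,0)),(.113,(255,255,0))):
            pts=np.array([proj(cam,P(v,(x,s*y,z)))*4+1.5 for x,z in q]).astype(int);cv2.polylines(im,[pts],True,col,1)
            a=np.linspace(0,6.28,30);pts=np.array([proj(cam,P(v,(.012*np.cos(t),s*y,.155+.012*np.sin(t))))*4+1.5 for t in a]).astype(int);cv2.polylines(im,[pts],True,(255,0,255),1)
    im=im[cr[1]*4:cr[3]*4,cr[0]*4:cr[2]*4];cv2.imwrite("pics/fit_%s.png"%cam,im[:,:,::-1])
plan([.22,-.45,.33],.4258+.2,3,91)
plan([.556,.233,.33],1.73,12,91,([.22,-.45,.33],.6258))
E
```

```text
carrier [ 0.5438 -0.2205  0.1649] 
 [[-0.1189 -0.8474]
 [-0.393   4.3633]
 [-3.8168  0.7329]
 [ 0.0507  1.0055]
 [ 3.1747 -0.8048]
 [ 0.4422 -0.0386]
 [-0.5646 -0.2448]
 [ 1.5472 -3.1637]]
handle [ 0.4472  0.3056 -1.7377] 
 [[-0.0955  0.3208]
 [-0.2241  2.4818]
 [ 0.8388 -3.3546]
 [ 0.1914  1.4033]
 [ 2.1958 -0.3258]
 [-1.8195 -0.3788]] [0.4498 0.3214 0.01  ]
91 4.8 -8.1 -40.6 0.0 0.0 -0.0667; 91 5.4 -7.8 -40.6 0.0 0.0 -0.0667; 91 5.9 -7.4 -40.6 0.0 0.0 -0.0667; 
91 56.0 -29.7 -0.0 0.0 0.0 -0.092; 91 58.5 -24.5 -0.0 0.0 0.0 -0.092; 91 60.5 -19.0 -0.0 0.0 0.0 -0.092; 91 62.0 -13.3 -0.0 0.0 0.0 -0.092; 91 63.0 -7.6 -0.0 0.0 0.0 -0.092; 91 63.4 -1.8 -0.0 0.0 0.0 -0.092; 91 63.3 4.1 0.0 0.0 0.0 -0.092; 91 62.7 9.9 0.0 0.0 0.0 -0.092; 91 61.5 15.6 0.0 0.0 0.0 -0.092; 91 59.8 21.2 0.0 0.0 0.0 -0.092; 91 57.6 26.6 0.0 0.0 0.0 -0.092; 91 54.9 31.8 0.0 0.0 0.0 -0.092;
```

View pics/fit_scene.png

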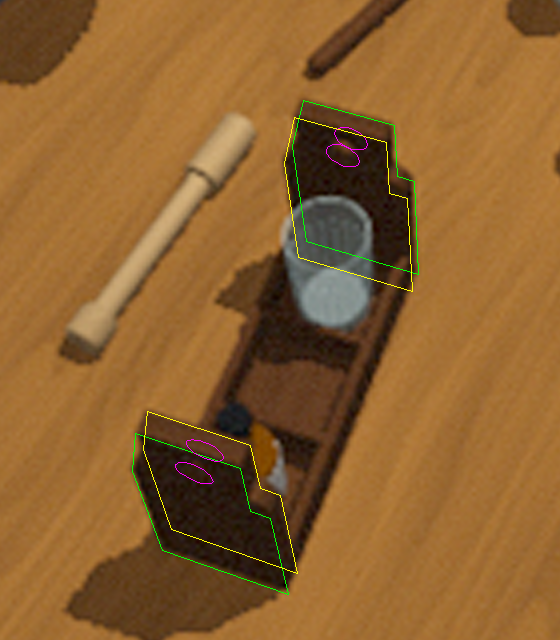

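View pics/fit_top.png

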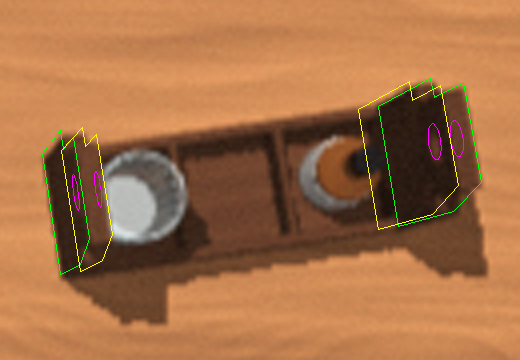

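The green outlines sit within about 4 px of the boards in both crops. A fit to the masks should tighten that. In the meantime the arm goes to the tumbler.

```bash
cat > sil.py <<'E'
from h import *
from scipy.optimize import minimize
def P(v,m):
    c,s=np.cos(v[2]),np.sin(v[2]);m=np.atleast_2d(m);return np.c_[v[0]+c*m[:,0]-s*m[:,1],v[1]+s*m[:,0]+c*m[:,1],m[:,2]]
def box(x,y,z): return [(a,b,c) for a in x for b in y for c in z]
def carrier_parts():
    L=[box((-.046,.046),(-.128,.128),(0,.044))]
    for s in(1,-1):
        ys=sorted((s*.113,s*.128));L+=[box((-.046,.046),ys,(0,.125)),box((-.033,.033),ys,(.125,.185))]
    return L
def cyl(x0,x1,r): return [(x,r*np.cos(t),.01+r*np.sin(t)) for x in(x0,x1) for t in np.linspace(0,6.28,16)]
def handle_parts(): return [cyl(0,.266,.01)+[(.276,0,.01)],box((-.032,0),(-.02,.02),(0,.02))]
def draw(cam,parts,v,k=4):
    im=np.zeros((384*k,512*k),np.uint8)
    for p in parts:
        q=np.array([proj(cam,x) for x in P(v,p)])*k+(k-1)/2
        cv2.fillConvexPoly(im,cv2.convexHull(np.round(q*8).astype(np.int32)),255,shift=3)
    return cv2.resize(im,(512,384),interpolation=cv2.INTER_AREA)/255.
def fit(parts,masks,v0,extra=None):
    def f(v):
        c=0
        for cam,m,ign in masks:
            d=np.abs(draw(cam,parts,v)-m);d[ign]=0;c+=d.sum()/m.sum()
        return c
    s=np.array([v0]+[np.array(v0)+d for d in np.diag([.006,.006,.04])])
    r=minimize(f,v0,method="Nelder-Mead",options=dict(initial_simplex=s,xatol=1e-4,fatol=1e-4));return r.x,r.fun
E
python3 - <<'E'
from sil import *
np.set_printoptions(precision=4,suppress=True)
def get(n,cam):
    r=arm.regions_of(n,cam);return (r[0]["mask"],r[0]["p"],r[0]["bbox"]) if r else None
for name,parts,v0,oth in(("carrier",carrier_parts(),[.5438,-.2205,.165],["spare_tumbler","bitters"]),("handle",handle_parts(),[.4472,.3056,-1.7377],[])):
    M=[]
    for cam in("scene","top"):
        arm.camera(cam);m,p,b=get(name,cam);print(name,cam,p,m.sum(),b)
        hull=np.zeros(m.shape,np.uint8)
        cc=draw(cam,parts,v0)>0
        ign=np.zeros(m.shape,bool)
        for o in oth:
            for x in arm.regions_of(o,cam)[:2]:
                if (x["mask"]&cc).sum()>.3*x["mask"].sum(): ign|=cv2.dilate(x["mask"].astype(np.uint8),np.ones((3,3)))>0
        M.append((cam,m.astype(float),ign))
    print("both",fit(parts,M,v0))
    for x in M: print(x[0],fit(parts,[x],v0))
E
```

```text
carrier scene 0.95 3576 [181.4, 216.8, 257.9, 339.2]
carrier top 0.9 2878 [300.5, 170.9, 411.8, 220.3]Traceback (most recent call last):
  File "<stdin>", line 16, in <module>
  File "sil.py", line 26, in fit
    r=minimize(f,v0,method="Nelder-Mead",options=dict(initial_simplex=s,xatol=1e-4,fatol=1e-4));return r.x,r.fun
    res = _minimize_neldermead(fun, x0, args, callback, bounds=bounds,
                               **options)
    fsim[j] = func(sim[j])
              ~~~~^^^^^^^^
    fx = function(np.copy(x), *(wrapper_args + args))
  File "sil.py", line 23, in f
    d=np.abs(draw(cam,parts,v)-m);d[ign]=0;c+=d.sum()/m.sum()
             ~~~~^^^^^^^^^^^^^
  File "sil.py", line 16, in draw
    q=np.array([proj(cam,x) for x in P(v,p)])*k+(k-1)/2
                ~~~~^^^^^^^
  File "h.py", line 15, in proj
    P=arm.camera_params(cam);T=np.array(P["T"]);q=T[:3,:3].T@(np.array(p)-T[:3,3])
ValueError: time passes only in moves, steps and waits
```

Emit:
arm_command:
  targets: "91 5 -8 -40 0 0 -0.066; 91 5 -8 -40 0 0 -0.066; 91 6 -7 -40 0 0 -0.066; 91 51 -28 0 0 0 -0.085; 91 54 -24 0 0 0 -0.085; 91 56 -19 0 0 0 -0.085; 91 57 -14 0 0 0 -0.085; 91 58 -9 0 0 0 -0.085; 91 59 -4 0 0 0 -0.085; 91 59 1 0 0 0 -0.085"

```text
time_s: 3.15
position: [0.3999, -0.0775, 0.3284]
tool_rot: [3.141, 0.0, 1.221]
ft_force: [0.7, -0.9, 0.6]
gripper_width: 0.0909
```

```bash
sed -i 's/^def ray/import functools\n_cp=functools.lru_cache(None)(lambda c:{k:np.array(v) for k,v in arm.camera_params(c).items() if k in("mtx","T")})\ndef ray/; s/P=arm.camera_params(cam)/P=_cp(cam)/' h.py
cat > fc.py <<'E'
from sil import *
np.set_printoptions(precision=4,suppress=True)
def run(name,parts,v0,oth,cams=("scene","top")):
    M=[]
    for cam in cams:
        arm.camera(cam);r=arm.regions_of(name,cam)
        if not r: print("none",cam);continue
        m=r[0]["mask"];print(name,cam,round(r[0]["p"],2),m.sum())
        cc=draw(cam,parts,v0)>0;ign=np.zeros(m.shape,bool)
        for o in oth:
            for x in arm.regions_of(o,cam)[:2]:
                if (x["mask"]&cc).sum()>.3*x["mask"].sum(): ign|=cv2.dilate(x["mask"].astype(np.uint8),np.ones((3,3)))>0
        M.append((cam,m.astype(float),ign))
    print("both",fit(parts,M,v0))
    for x in M: print(x[0],fit(parts,[x],v0))
C=lambda v0=[.5438,-.2205,.165],**k:run("carrier",carrier_parts(),v0,["spare_tumbler","bitters"],**k)
H=lambda v0=[.4472,.3056,-1.7377],**k:run("handle",handle_parts(),v0,[],**k)
E
python3 - <<'E'
from fc import *
H();C()
plan([.556,.233,.2],1.735,8,91)
E
```

```text
handle scene 0.9 452
handle top 0.77 901
both (array([ 0.4492,  0.3082, -1.7626]), np.float64(0.31126384530809365))
scene (array([ 0.4498,  0.3117, -1.7608]), np.float64(0.17355543987506505))
top (array([ 0.4491,  0.3054, -1.7661]), np.float64(0.12683075449935802))
carrier scene 0.64 3647
carrier top 0.81 2349
both (array([ 0.5422, -0.2198,  0.1612]), np.float64(0.3792202977369417))
scene (array([ 0.542 , -0.2176,  0.1683]), np.float64(0.032791926751506745))
top (array([ 0.542 , -0.2214,  0.1629]), np.float64(0.3247289209425789))
91 43.5 4.8 16.0 0.0 0.0 -0.0648; 91 43.1 7.6 16.0 0.0 0.0 -0.0648; 91 42.5 10.4 16.0 0.0 0.0 -0.0648; 91 41.8 13.1 16.0 0.0 0.0 -0.0648; 91 40.8 15.8 16.0 0.0 0.0 -0.0648; 91 39.7 18.4 16.0 0.0 0.0 -0.0648; 91 38.4 20.9 16.0 0.0 0.0 -0.0648; 91 37.0 23.4 16.0 0.0 0.0 -0.0648;
```

Emit:
arm_command:
  targets: "91 43 5 16 0 0 -0.065; 91 43 8 16 0 0 -0.065; 91 42 10 16 0 0 -0.065; 91 42 13 16 0 0 -0.065; 91 41 16 16 0 0 -0.065; 91 40 18 16 0 0 -0.065; 91 38 21 16 0 0 -0.065; 91 37 23 16 0 0 -0.065; 91 0 0 0 0 0 0"

```text
time_s: 4.88
position: [0.5544, 0.2347, 0.1977]
tool_rot: [-3.138, 0.0, 1.741]
ft_force: [0.1, 0.5, 0.2]
gripper_width: 0.091
```

```bash
python3 - <<'E'
from h import *
save("scene","tum.png",(200,110,360,240),4)
print(arm.get_obs()["position"],arm.get_obs()["tool_rot"])
for c in("scene","top"):
    print(c,[(x["point"],x["p"],atz(c,x["point"],0)) for x in arm.mark_of("tumbler",c)[:2]])
plan([.556,.233,.059],1.735,4,91)
E
```

```text
[0.55431344 0.23339526 0.19880472] [-3.13919865e+00  6.15100209e-04  1.73926325e+00]
scene [([298.4, 187.3], 0.79, array([0.56557085, 0.23624107, 0.        ])), ([236.8, 223.1], 0.63, array([0.45402431, 0.00178799, 0.        ]))]
top [([195.3, 190.3], 0.93, array([0.55360015, 0.2278555 , 0.        ])), ([313.2, 195.5], 0.47, array([ 0.5465304 , -0.12613346,  0.        ]))]
91 0.1 0.4 35.3 -0.0 0.0001 0.0006; 91 0.1 0.4 35.3 -0.0 0.0001 0.0006; 91 0.1 0.4 35.3 -0.0 0.0001 0.0006; 91 0.1 0.4 35.3 -0.0 0.0001 0.0006;
```

View pics/tum.png

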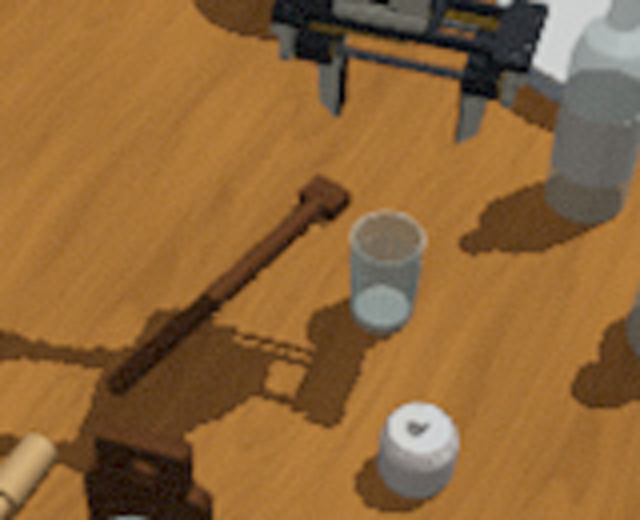

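The tumbler stands clear, its base at about (295.5,187) in the full picture, which gives (0.556, 0.233). I'll descend and grip.

Emit:
arm_command:
  targets: "91 0 0 35 0 0 0; 91 0 1 35 0 0 0; 91 0 1 35 0 0 0; 91 0 0 35 0 0 0; 91 0 0 0 0 0 0; 50 0 0 0 0 0 0; 50 0 0 0 0 0 0; 50 0 0 0 0 0 0; 50 0 0 0 0 0 0; 50 0 0 0 0 0 0"
  squeeze: 10

```text
time_s: 6.28
position: [0.5567, 0.2338, 0.061]
tool_rot: [3.141, -0.0, 1.739]
ft_force: [-2.6, -0.2, 6.7]
gripper_width: 0.0601
```

Emit:
arm_command:
  targets: "50 0 0 0 0 0 0; 50 0 0 -10 0 0 0; 50 0 0 -40 0 0 0; 50 0 0 -40 0 0 0; 50 0 0 -40 0 0 0; 50 0 0 -40 0 0 0; 50 0 0 -40 0 0 0; 50 0 0 0 0 0 0"

```text
time_s: 7.28
position: [0.5578, 0.2341, 0.2737]
tool_rot: [3.134, -0.001, 1.739]
ft_force: [0.8, 1.1, -2.7]
gripper_width: 0.0599
```

```bash
python3 - <<'E'
from h import *
o=arm.get_obs();print(o["position"],o["ft_force"],o["gripper_width"])
save("scene","lift.png",(200,60,360,240),3)
for c in("scene","top"):
    print(c,[(x["point"],x["p"],atz(c,x["point"],o["position"][2]-.061)) for x in arm.mark_of("tumbler",c)[:2]])
plan([.542,-.2195,.27],1.735,10,50)
E
```

```text
[0.55784706 0.23406107 0.2737212 ] [ 0.75405322  1.14997315 -2.70554205] 0.05992980705571723
scene [([298.5, 142.6], 0.92, array([0.5552803 , 0.22674544, 0.2127212 ]))]
top [([195.3, 190.3], 0.93, array([0.52847771, 0.19819717, 0.2127212 ])), ([313.2, 195.5], 0.47, array([ 0.52254263, -0.09897731,  0.2127212 ]))]
50 -44.4 -8.9 -0.1 -0.0003 0.0 0.0004; 50 -44.4 -8.9 -0.1 -0.0003 0.0 0.0004; 50 -44.4 -8.9 -0.1 -0.0003 0.0 0.0004; 50 -44.4 -8.9 -0.1 -0.0003 0.0 0.0004; 50 -44.4 -8.9 -0.1 -0.0003 0.0 0.0004; 50 -44.4 -8.8 -0.1 -0.0003 0.0 0.0004; 50 -44.4 -8.8 -0.1 -0.0003 0.0 0.0004; 50 -44.4 -8.8 -0.1 -0.0003 0.0 0.0004; 50 -44.4 -8.8 -0.1 -0.0003 0.0 0.0004; 50 -44.5 -8.8 -0.2 -0.0003 0.0 0.0004;
```

View pics/lift.png

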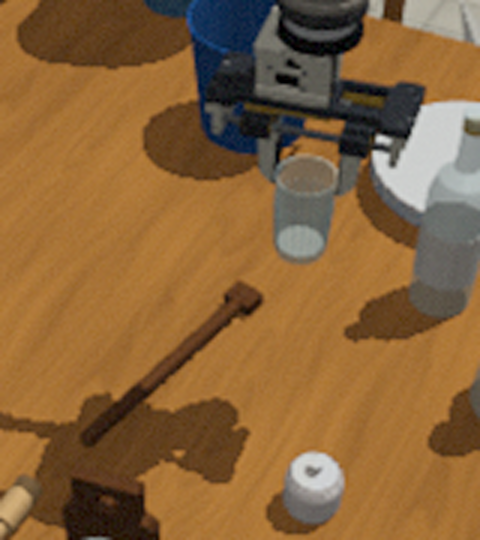

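The tumbler is held upright, its foot at about (300,141). Now I'll carry it over the bay.

Emit:
arm_command:
  targets: "50 -25 -5 0 0 0 0; 50 -45 -9 0 0 0 0; 50 -50 -10 0 0 0 0; 50 -50 -10 0 0 0 0; 50 -50 -10 0 0 0 0; 50 -50 -10 0 0 0 0; 50 -50 -10 0 0 0 0; 50 -50 -10 0 0 0 0; 50 -45 -9 0 0 0 0; 50 -29 -6 0 0 0 0"

```text
time_s: 8.68
position: [0.5419, -0.221, 0.2678]
tool_rot: [-3.138, -0.002, 1.737]
ft_force: [-1.0, -1.0, -3.2]
gripper_width: 0.0601
```

Emit:
arm_command:
  targets: "50 0 0 0 0 0 0; 50 0 0 0 0 0 0"

```text
time_s: 8.93
position: [0.5426, -0.2181, 0.2688]
tool_rot: [-3.14, -0.002, 1.739]
ft_force: [-0.6, -1.1, -1.6]
gripper_width: 0.0599
```

```bash
python3 - <<'E'
from h import *
o=arm.get_obs();print(o["position"],o["tool_rot"],o["ft_force"],o["gripper_width"])
save("scene","over.png",(150,130,310,340),3)
for c in("scene",):
    print(c,[(x["point"],x["p"],atz(c,x["point"],o["position"][2]-.061)) for x in arm.mark_of("tumbler",c)[:3]])
print(proj("scene",o["position"]-[0,0,.061]),proj("scene",[.542,-.2195,.012]),atz("scene",(300,141.3),.2127))
plan([.542,-.2195,.13],1.735,4,50)
E
```

```text
[ 0.54258869 -0.21810146  0.26882396] [-3.13977338e+00 -2.13195741e-03  1.73889695e+00] [-0.60256101 -1.05228412 -1.59888761] 0.059908466443522886
scene [([217.6, 251.6], 0.8, array([ 0.54384804, -0.21953507,  0.20782396]))]
[217.48084811 250.95187652] [223.46994582 288.20287559] [0.55687349 0.23430655 0.2127    ]
50 -0.4 -0.3 34.9 -0.0002 -0.0002 0.0013; 50 -0.4 -0.3 34.9 -0.0002 -0.0002 0.0013; 50 -0.4 -0.3 34.9 -0.0002 -0.0002 0.0013; 50 -0.4 -0.3 34.9 -0.0002 -0.0002 0.0013;
```

View pics/over.png

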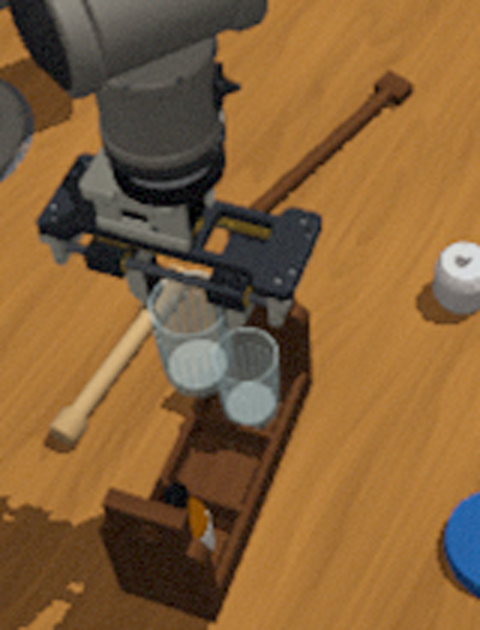

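The tumbler is over the bay within 2 mm. Now I'll lower it.

Emit:
arm_command:
  targets: "50 0 0 30 0 0 0; 50 -1 0 40 0 0 0; 50 0 0 40 0 0 0; 50 0 0 35 0 0 0; 50 0 0 20 0 0 0; 50 0 0 12 0 0 0; 50 0 0 8 0 0 0; 50 0 0 0 0 0 0; 50 0 0 0 0 0 0"

```text
time_s: 10.15
position: [0.5437, -0.2202, 0.086]
tool_rot: [3.14, 0.001, 1.739]
ft_force: [0.4, 0.1, -1.3]
gripper_width: 0.06
```

Emit:
arm_command:
  targets: "50 0 0 5 0 0 0; 50 0 0 4 0 0 0; 50 0 0 2 0 0 0; 50 0 0 0 0 0 0; 50 0 0 0 0 0 0"

```text
time_s: 10.78
position: [0.5432, -0.2201, 0.0742]
tool_rot: [3.142, 0.0, 1.739]
ft_force: [0.1, 0.3, -2.9]
gripper_width: 0.06
```

Emit:
arm_command:
  targets: "50 0 0 1 0 0 0; 50 0 0 1 0 0 0; 50 0 0 0 0 0 0; 50 0 0 0 0 0 0"

```text
time_s: 11.28
position: [0.5434, -0.2202, 0.0732]
tool_rot: [3.141, 0.001, 1.739]
ft_force: [-2.3, 1.9, 5.0]
gripper_width: 0.0598
```

Emit:
arm_command:
  targets: "64 0 0 0 0 0 0; 75 0 0 0 0 0 0; 90 0 0 0 0 0 0; 90 0 0 0 0 0 0; 90 0 0 -20 0 0 0; 90 0 0 -45 0 0 0; 90 0 0 -50 0 0 0; 90 0 0 -50 0 0 0; 90 0 0 -30 0 0 0"

```text
time_s: 12.4
position: [0.5437, -0.2202, 0.2701]
tool_rot: [3.139, 0.002, 1.739]
ft_force: [0.3, -0.3, -0.2]
gripper_width: 0.0901
```

```bash
python3 - <<'E'
from h import *
o=arm.get_obs();print(o["position"],o["tool_rot"])
# head centre from handle fit (.449,.308,-1.763)
v=(.449,.308,-1.763);h=np.array([v[0]-.016*np.cos(v[2]),v[1]-.016*np.sin(v[2])]);print(h)
plan([h[0],h[1],.25],v[2]+np.pi,12,90)
E
```

```text
[ 0.54369913 -0.2202496   0.27009684] [3.13870501e+00 2.43890046e-03 1.73885030e+00]
[0.45205636 0.32370537]
90 46.0 0.0 1.6 0.0003 0.0002 0.03; 90 46.0 -1.3 1.6 0.0003 0.0002 0.03; 90 45.9 -2.7 1.6 0.0003 0.0002 0.03; 90 45.8 -4.1 1.6 0.0003 0.0002 0.03; 90 45.6 -5.5 1.6 0.0003 0.0002 0.03; 90 45.5 -6.8 1.6 0.0003 0.0002 0.03; 90 45.2 -8.2 1.6 0.0003 0.0002 0.03; 90 45.0 -9.5 1.6 0.0003 0.0002 0.03; 90 44.7 -10.9 1.6 0.0003 0.0002 0.03; 90 44.3 -12.2 1.6 0.0003 0.0002 0.03; 90 43.9 -13.5 1.7 0.0003 0.0002 0.03; 90 43.5 -14.9 1.7 0.0003 0.0002 0.03;
```

Emit:
arm_command:
  targets: "90 46 0 0 0 0 0.036; 90 55 -2 0 0 0 0.036; 90 55 -3 0 0 0 0.036; 90 55 -5 0 0 0 0.036; 90 55 -7 0 0 0 0.036; 90 55 -9 0 0 0 0.036; 90 55 -11 0 0 0 0.036; 90 55 -13 0 0 0 0.036; 90 55 -15 0 0 0 0.036; 90 54 -17 0 0 0 0.036"

```text
time_s: 13.65
position: [0.4592, 0.3242, 0.2672]
tool_rot: [3.141, -0.0, 1.378]
ft_force: [0.3, 0.2, -0.2]
gripper_width: 0.0898
```

Emit:
arm_command:
  targets: "90 0 0 0 0 0 0"

```text
time_s: 13.78
position: [0.4583, 0.3258, 0.2665]
tool_rot: [-3.141, -0.0, 1.384]
ft_force: [0.1, -1.4, 0.3]
gripper_width: 0.0897
```

```bash
python3 - <<'E'
from fc import *
H([.449,.308,-1.763]);C([.542,-.2195,.165])
for n in("tumbler","spare_tumbler"):print(n,[(x["point"],x["p"]) for x in arm.mark_of(n,"scene")])
im=np.hstack([cv2.resize(arm.camera("scene")[190:350,150:310],None,fx=2.4,fy=2.4,interpolation=2),cv2.resize(arm.camera("top")[170:330,120:280],None,fx=2.4,fy=2.4,interpolation=2)])
cv2.imwrite("pics/both.png",im[:,:,::-1])
print(arm.get_obs()["position"],arm.get_obs()["tool_rot"])
E
```

```text
none scene
handle top 0.78 844
both (array([ 0.4493,  0.3063, -1.7636]), np.float64(0.110551993309172))
top (array([ 0.4493,  0.3063, -1.7636]), np.float64(0.110551993309172))
carrier scene 0.7 3025
carrier top 0.7 2348
both (array([ 0.5418, -0.2187,  0.1652]), np.float64(0.5129073445419954))
scene (array([ 0.5427, -0.2176,  0.1655]), np.float64(0.23922346459244853))
top (array([ 0.5414, -0.2211,  0.1689]), np.float64(0.2389968934763002))
tumbler [([218.4, 287.0], 0.9), ([222.8, 286.8], 0.54)]
spare_tumbler [([232.4, 263.5], 0.87)]
[0.4597 0.3223 0.2671] [3.1416 0.0001 1.3787]
```

View pics/both.png

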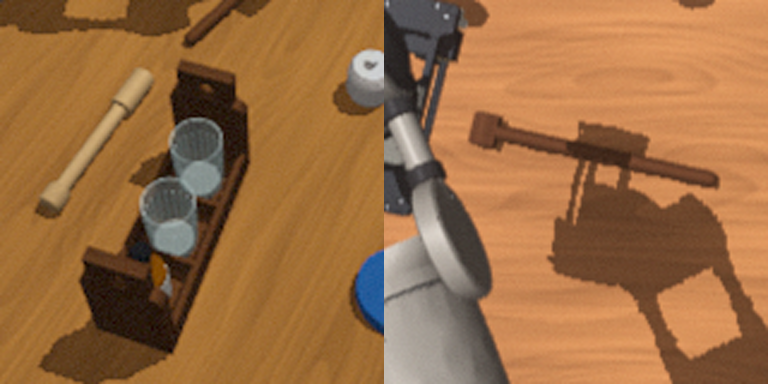

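Both tumblers stand upright in their bays, at about (171,225) and (200,170) in the left crop. The handle is undisturbed, with its head at (487,130) in the right crop. I'll descend onto the head.

Emit:
arm_command:
  targets: "90 -1 -7 30 0 0 0; 90 0 0 50 0 0 0; 90 0 0 50 0 0 0; 90 0 0 50 0 0 0; 90 0 0 40 0 0 0; 90 0 0 20 0 0 0; 90 0 0 10 0 0 0; 90 0 0 0 0 0 0; 90 0 0 0 0 0 0"
  squeeze: 40

```text
time_s: 15.7
position: [0.4533, 0.3231, 0.0181]
tool_rot: [3.14, -0.001, 1.379]
ft_force: [0.7, -0.2, -0.5]
gripper_width: 0.09
```

Emit:
arm_command:
  targets: "90 0 0 4 0 0 0; 90 0 0 3 0 0 0; 90 0 0 0 0 0 0; 30 0 0 0 0 0 0; 30 0 0 0 0 0 0; 30 0 0 0 0 0 0; 30 0 0 0 0 0 0; 30 0 0 0 0 0 0; 30 0 0 0 0 0 0; 30 0 0 0 0 0 0"

```text
time_s: 16.95
position: [0.4526, 0.3227, 0.0101]
tool_rot: [3.142, 0.0, 1.379]
ft_force: [-0.3, 0.1, -0.9]
gripper_width: 0.0308
```

Emit:
arm_command:
  targets: "30 0 0 0 0 0 0; 30 0 0 0 0 0 0"

```text
time_s: 17.2
position: [0.4526, 0.3227, 0.0101]
tool_rot: [3.142, 0.0, 1.379]
ft_force: [0.3, 0.6, 0.5]
gripper_width: 0.0299
```

```bash
python3 - <<'E'
from fc import *
save("scene","head.png",(210,110,350,230),4)
H([.449,.307,-1.763],cams=("top",))
E
```

```text
handle top 0.78 653
both (array([ 0.4464,  0.2931, -1.7613]), np.float64(0.3167222172176681))
top (array([ 0.4464,  0.2931, -1.7613]), np.float64(0.3167222172176681))
```

View pics/head.png

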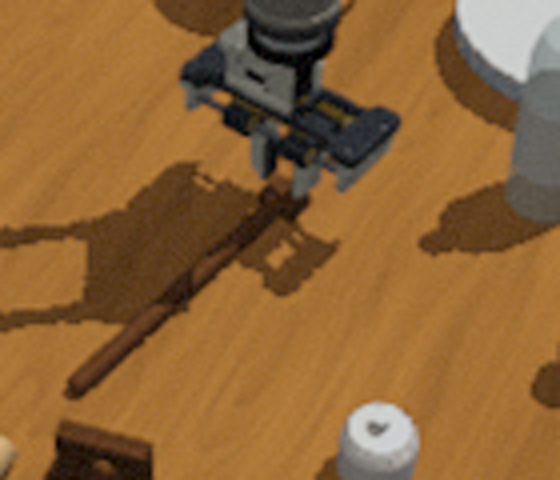

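```bash
python3 - <<'E'
from h import *
np.set_printoptions(precision=4,suppress=True)
for c,p in(("scene",(229,206)),("scene",(231,205)),("top",(155.5,224)),("top",(260,244.5)),("scene",(281,155))):print(c,p,atz(c,p,.01))
print(proj("scene",[.4526,.3227,.002]),proj("top",[.4526,.3227,.01]))
a=cv2.imread("pics/top0.png")[205:260,145:275];b=arm.camera("top")[205:260,145:275,::-1]
cv2.imwrite("pics/cmp.png",cv2.resize(np.vstack([a,b]),None,fx=5,fy=5,interpolation=2))
E
```

```text
scene (229, 206) [0.3993 0.0441 0.01  ]
scene (231, 205) [0.403  0.0509 0.01  ]
top (155.5, 224) [0.4493 0.3403 0.01  ]
top (260, 244.5) [0.3965 0.03   0.01  ]
scene (281, 155) [0.4439 0.3433 0.01  ]
[280.5429 160.7506] [161.4991 223.0233]
```

View pics/cmp.png

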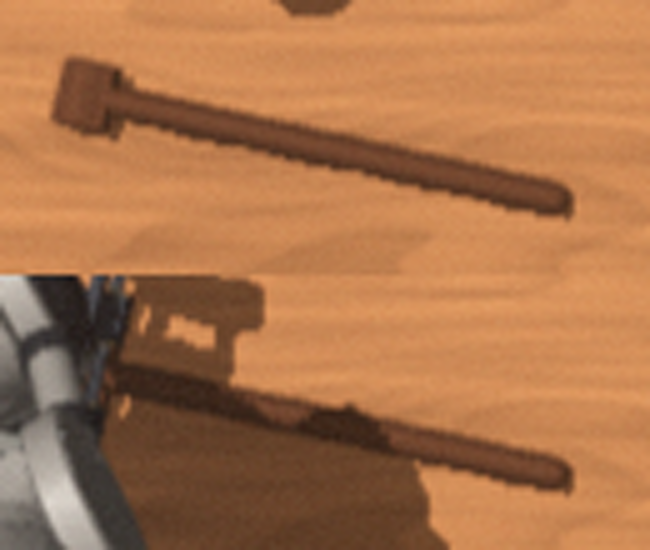

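Emit:
arm_command:
  targets: "12 0 0 0 0 0 0; 12 0 0 0 0 0 0; 12 0 0 0 0 0 0; 12 0 0 0 0 0 0"
  squeeze: 20

```text
time_s: 17.9
position: [0.4526, 0.3227, 0.0101]
tool_rot: [3.142, 0.0, 1.379]
ft_force: [-0.2, -0.1, -0.2]
gripper_width: 0.0118
```

```bash
python3 - <<'E'
from fc import *
o=arm.get_obs();R=Ro.from_euler("xyz",o["tool_rot"]).as_matrix();p=np.array(o["position"])
print(o["position"],o["gripper_width"])
cr=(255,130,305,180);k=8
old=cv2.imread("pics/head.png")[(cr[1]-110)*4:(cr[3]-110)*4,(cr[0]-210)*4:(cr[2]-210)*4];old=cv2.resize(old,None,fx=2,fy=2)
new=cv2.resize(arm.camera("scene")[cr[1]:cr[3],cr[0]:cr[2],::-1],None,fx=k,fy=k,interpolation=2)
def line(im,pts,col):
    q=np.array([(proj("scene",x)-cr[:2])*k+k/2 for x in pts]).astype(int);cv2.polylines(im,[q],True,col,1)
for im,w in((old,.030),(new,.012)):
    for s in(1,-1):
        line(im,[p+R@np.array([x,s*w/2,z]) for x,z in((-.0095,.008),(.0095,.008),(.0095,-.03),(-.0095,-.03))],(0,255,0))
line(old,P([.449,.307,-1.763],[(-.032,-.02,.02),(0,-.02,.02),(0,.02,.02),(-.032,.02,.02)]),(255,255,0))
cv2.imwrite("pics/ov.png",np.hstack([old,new]))
E
```

```text
[0.4526 0.3227 0.0101] 0.011780333418699008
```

View pics/ov.png

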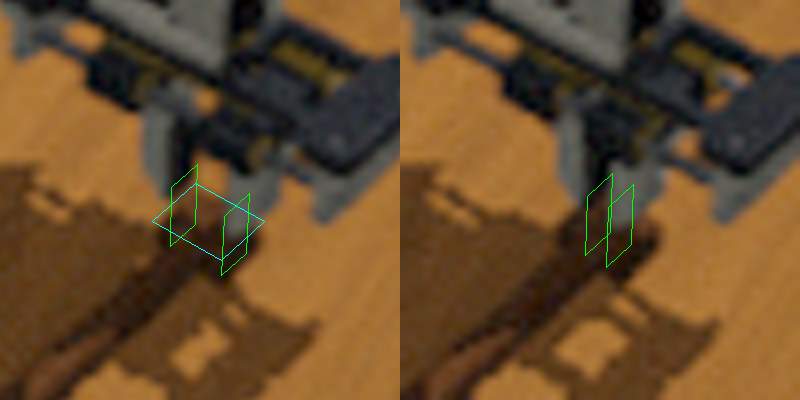

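The overlay shows the fingertips ending on top of the head's top face, about 18 mm above where the stated tool geometry puts them. The jaws closed over the head without touching it. I'll open and go lower in small steps, watching the force.

Emit:
arm_command:
  targets: "90 0 0 -3 0 0 0; 90 0 0 0 0 0 0; 90 0 0 0 0 0 0; 90 0 0 0 0 0 0; 90 0 0 0 0 0 0; 90 0 0 0 0 0 0; 90 0 0 3 0 0 0; 90 0 0 3 0 0 0; 90 0 0 0 0 0 0"
  squeeze: 40

```text
time_s: 19.08
position: [0.4523, 0.3225, 0.0067]
tool_rot: [-3.141, 0.001, 1.379]
ft_force: [0.4, -1.3, 0.4]
gripper_width: 0.0897
```

Emit:
arm_command:
  targets: "90 0 0 3 0 0 0; 90 0 0 2 0 0 0; 90 0 0 0 0 0 0; 90 0 0 0 0 0 0"

```text
time_s: 19.58
position: [0.4526, 0.3227, 0.0021]
tool_rot: [3.141, 0.0, 1.379]
ft_force: [0.5, 0.1, 0.3]
gripper_width: 0.0898
```

At TCP z = 2 mm the tips would already be in the table by the stated geometry, yet there is no contact force. That confirms the offset, so I'll continue down.

Emit:
arm_command:
  targets: "90 0 0 2 0 0 0; 90 0 0 2 0 0 0; 90 0 0 0 0 0 0; 90 0 0 0 0 0 0"

```text
time_s: 20.08
position: [0.4526, 0.3227, -0.0019]
tool_rot: [3.142, 0.0, 1.379]
ft_force: [-0.1, 0.8, 0.3]
gripper_width: 0.0901
```

Emit:
arm_command:
  targets: "90 0 0 2 0 0 0; 90 0 0 1 0 0 0; 90 0 0 0 0 0 0; 90 0 0 0 0 0 0"

```text
time_s: 20.58
position: [0.4526, 0.3227, -0.0049]
tool_rot: [3.142, 0.0, 1.379]
ft_force: [-0.9, -0.2, -0.4]
gripper_width: 0.0902
```

Tips should be at about 5 mm now, so I'll close here.

Emit:
arm_command:
  targets: "30 0 0 0 0 0 0; 30 0 0 0 0 0 0; 30 0 0 0 0 0 0; 30 0 0 0 0 0 0; 30 0 0 0 0 0 0; 30 0 0 0 0 0 0; 30 0 0 0 0 0 0; 30 0 0 0 0 0 0; 30 0 0 0 0 0 0"

```text
time_s: 21.7
position: [0.4526, 0.3227, -0.0049]
tool_rot: [3.142, 0.0, 1.379]
ft_force: [0.1, -0.2, 0.8]
gripper_width: 0.0393
```

The head is gripped at 39.3 mm, with the handle axis 14.9 mm above the TCP reading. I'll lift and turn to the carrier's axis.

Emit:
arm_command:
  targets: "30 0 0 -5 0 0 0; 30 0 0 -20 0 0 0; 30 0 0 -30 0 0 0; 30 0 0 -30 0 0 -0.03; 30 0 0 -30 0 0 -0.05; 30 0 0 -20 0 0 -0.07; 30 0 0 -10 0 0 -0.07; 30 0 0 0 0 0 -0.07; 30 0 0 0 0 0 -0.067; 30 0 0 0 0 0 0"
  squeeze: 50

```text
time_s: 22.95
position: [0.4524, 0.3227, 0.1402]
tool_rot: [-3.141, -0.0, 1.735]
ft_force: [0.2, -0.5, -1.2]
gripper_width: 0.039
```

```bash
python3 - <<'E'
from h import *
o=arm.get_obs();print(o["position"],o["tool_rot"],o["ft_force"])
plan([.470,.2145,.1402],1.736,4,30)
E
```

```text
[0.45236564 0.32265619 0.14021091] [-3.14135056e+00 -3.28188854e-05  1.73514185e+00] [ 0.19616379 -0.48442735 -1.18770845]
30 -27.4 -0.1 0.0 -0.0001 -0.0 -0.0002; 30 -27.4 -0.1 0.0 -0.0001 -0.0 -0.0002; 30 -27.4 -0.1 0.0 -0.0001 -0.0 -0.0002; 30 -27.4 -0.1 0.0 -0.0001 -0.0 -0.0002;
```

Emit:
arm_command:
  targets: "30 -20 0 0 0 0 0; 30 -30 0 0 0 0 0; 30 -30 0 0 0 0 0; 30 -15 0 0 0 0 0; 30 -5 0 0 0 0 0; 30 0 0 0 0 0 0; 30 0 0 0 0 0 0"

```text
time_s: 23.82
position: [0.4689, 0.2247, 0.14]
tool_rot: [-3.142, -0.0, 1.736]
ft_force: [-0.4, 0.0, -1.3]
gripper_width: 0.0392
```

```bash
cat > ha.py <<'E'
from fc import *
def Hair(v0):
    """v=(sx,sy,yaw,z,pitch) of handle in air"""
    R=lambda v:Ro.from_euler("ZY",[v[2],v[4]]).as_matrix()
    sh=[(x,.01*np.cos(t),.01*np.sin(t)) for x in(.03,.266) for t in np.linspace(0,6.28,16)]+[(.276,0,0),(.273,.006,0),(.273,-.006,0),(.273,0,.006),(.273,0,-.006)]
    def W(v,m):return np.array(m)@R(v).T+[v[0],v[1],v[3]]
    def dr(cam,v,k=4):
        im=np.zeros((384*k,512*k),np.uint8);q=np.array([proj(cam,x) for x in W(v,sh)])*k+(k-1)/2
        cv2.fillConvexPoly(im,cv2.convexHull(np.round(q*8).astype(np.int32)),255,shift=3);return cv2.resize(im,(512,384),interpolation=cv2.INTER_AREA)/255.
    M=[]
    for cam in("scene","top"):
        arm.camera(cam);r=arm.regions_of("handle",cam)
        if not r:print("none",cam);continue
        a=proj(cam,W(v0,[(.04,0,0)])[0]);b=proj(cam,W(v0,[(.276,0,0)])[0]);d=(b-a)/np.linalg.norm(b-a)
        yy,xx=np.mgrid[:384,:512];s=(xx-a[0])*d[0]+(yy-a[1])*d[1]
        m=r[0]["mask"].astype(float);ign=s<0;m[ign]=0;M.append((cam,m,ign));print(cam,r[0]["p"],m.sum(),dr(cam,v0).sum())
    def f(v):
        c=0
        for cam,m,ign in M:
            e=np.abs(dr(cam,v)-m);e[ign]=0;c+=e.sum()/m.sum()
        return c
    s=np.array([v0]+[np.array(v0)+d for d in np.diag([.006,.006,.03,.006,.03])])
    r=minimize(f,v0,method="Nelder-Mead",options=dict(initial_simplex=s,xatol=5e-5,fatol=1e-4,maxiter=600))
    print("cost",f(v0),r.fun);return r.x,W(r.x,[(.276,0,0)])[0]
E
python3 - <<'E'
from ha import *
C([.542,-.2195,.165])
o=arm.get_obs();p=np.array(o["position"]);yaw=o["tool_rot"][2];print(p,yaw)
u=np.array([np.cos(yaw),np.sin(yaw)]);s=p[:2]-.016*u
v,t=Hair([s[0],s[1],yaw-np.pi,p[2]+.0149,0.])
print("handle",v,"expected",s,yaw-np.pi,p[2]+.0149,"tip",t)
c=np.array([.542,-.2195]);a=.165
for n,q in(("shoulder",v[:2]),("tip",t[:2])):
    d=q-c;print(n,"in carrier",d@[np.cos(a),np.sin(a)],d@[-np.sin(a),np.cos(a)])
E
```

```text
carrier scene 0.79 2988
carrier top 0.69 244
both (array([ 0.5426, -0.2187,  0.1681]), np.float64(1.57759014198872))
scene (array([ 0.542 , -0.2163,  0.1685]), np.float64(0.04452056592382603))
top (array([ 0.5405, -0.2216,  0.1766]), np.float64(1.5163934426229508))
[0.4689 0.2242 0.14  ] 1.7361102147062684
scene 0.83 380.0 452.8509803921568
top 0.94 646.0 717.6156862745098
cost 0.3722442785163601 0.2664845504765373
handle [ 0.4704  0.2103 -1.403   0.152   0.0213] expected [0.4716 0.2084] -1.4054824388835248 0.15493501218839204 tip [ 0.5164 -0.0617  0.1462]
shoulder in carrier -6.87632640625429e-05 0.43577111112791084
tip in carrier 0.0007058824898010371 0.15983474105987613
```

```bash
cat > ln.py <<'E'
from ha import *
def line(bias=(0,.003,0)):
    o=arm.get_obs();p=np.array(o["position"]);yaw=o["tool_rot"][2];u=np.array([np.cos(yaw),np.sin(yaw),0])
    s=p+[0,0,.0149]-.016*u
    arm.camera("scene");r=arm.regions_of("handle","scene");m=r[0]["mask"];ys,xs=np.nonzero(m);q=np.c_[xs,ys]
    pr=lambda l,dz=0,dx=0:proj("scene",s-u*l+np.array(bias)+[dx,0,dz])
    for l0,l1 in((.03,.08),(.08,.13),(.13,.18),(.18,.23),(.23,.27)):
        a,b=pr(l0),pr(l1);d=(b-a);L=np.linalg.norm(d);d/=L;n=np.array([-d[1],d[0]])
        t=(q-a)@d;k=(t>0)&(t<L)&(np.abs((q-a)@n)<8)
        if k.sum()<5:print(l0,"few");continue
        c=((q[k]-a)@n).mean();gz=(pr(l0,.001)-a)@n;gx=(pr(l0,0,.001)-a)@n
        print(l0,"n",k.sum(),"perp px %.2f"%c,"as dz mm %.1f"%(c/gz),"as dx mm %.1f"%(c/gx),"width px",round(k.sum()/L,1),"exp",round(.02*np.linalg.norm(pr(l0,.01)-a)/.01/1,1))
    e=(q-pr(.276))@d;print("tip end px beyond predicted",e.max())
E
python3 - <<'E'
from ln import *
line()
E
```

```text
0.03 n 72 perp px -0.29 as dz mm -3.1 as dx mm 1.0 width px 6.1 exp 4.5
0.08 n 83 perp px -0.17 as dz mm -1.8 as dx mm 0.6 width px 6.7 exp 4.5
0.13 n 92 perp px -0.15 as dz mm -1.6 as dx mm 0.5 width px 7.0 exp 4.5
0.18 n 95 perp px -0.52 as dz mm -5.2 as dx mm 1.6 width px 6.9 exp 4.5
0.23 n 87 perp px -0.60 as dz mm -5.8 as dx mm 1.8 width px 7.5 exp 4.4
tip end px beyond predicted 1.9899965243318403
```

Lateral alignment looks right, within 1 mm. The tip height is uncertain: the fit puts it up to 6 mm low. I'll feel for the bore with slow steps.

Emit:
arm_command:
  targets: "30 -15 0 0 0 0 0; 30 -10 0 0 0 0 0; 30 -4 0 0 0 0 0; 30 -2 0 0 0 0 0; 30 -2 0 0 0 0 0; 30 -2 0 0 0 0 0; 30 0 0 0 0 0 0"

```text
time_s: 25.4
position: [0.4748, 0.1895, 0.1401]
tool_rot: [3.142, 0.0, 1.736]
ft_force: [0.4, -0.4, -1.4]
gripper_width: 0.039
```

Emit:
arm_command:
  targets: "30 -2 0 0 0 0 0; 30 -2 0 0 0 0 0; 30 0 0 0 0 0 0"

```text
time_s: 25.78
position: [0.4754, 0.1853, 0.1401]
tool_rot: [-3.142, 0.0, 1.736]
ft_force: [-0.0, -1.5, -0.7]
gripper_width: 0.0388
```

Emit:
arm_command:
  targets: "30 -2 0 0 0 0 0; 30 -2 0 0 0 0 0; 30 -2 0 0 0 0 0; 30 0 0 0 0 0 0; 30 0 0 0 0 0 0"

```text
time_s: 26.4
position: [0.4764, 0.1795, 0.1401]
tool_rot: [-3.142, 0.0, 1.736]
ft_force: [0.4, -0.9, -1.1]
gripper_width: 0.0388
```

```bash
python3 - <<'E'
from fc import *
C([.542,-.2165,.1685],cams=("scene",))
o=arm.get_obs();print(o["position"],o["ft_force"],o["ft_torque"])
p=o["position"];y=1.736;print("board inner/outer +y px",proj("scene",[.542-.128*.165,-.2165+.128*.986,.155]))
ob=arm.regions_of("handle","scene");print([(x["p"],x["bbox"],x["mask"].sum()) for x in ob])
cv2.imwrite("pics/ins.png",cv2.resize(arm.camera("scene")[180:280,190:290],None,fx=6,fy=6,interpolation=2)[:,:,::-1])
E
```

```text
carrier scene 0.76 2959
both (array([ 0.5448, -0.2177,  0.1695]), np.float64(0.17201889880656554))
scene (array([ 0.5448, -0.2177,  0.1695]), np.float64(0.17201889880656554))
[0.4764 0.1797 0.1401] [-0.7118 -1.2302 -0.5058] [-0.0177 -0.057  -0.1055]
board inner/outer +y px [237.4999 223.0723]
[(0.67, [236.6, 151.1, 272.5, 230.2], np.int64(515))]
```

View pics/ins.png

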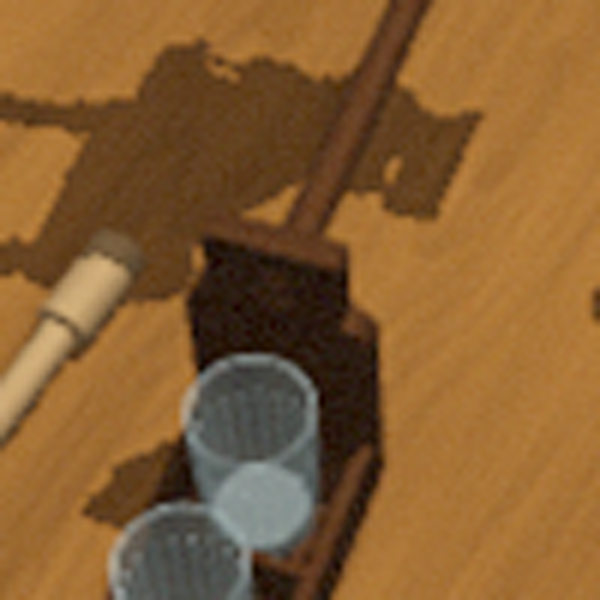

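The shaft runs straight behind the top of the +y board, meeting its top edge at about (305,230) in the crop, with no axial force. Pushing on.

Emit:
arm_command:
  targets: "30 -4 0 0 0 0 0; 30 -5 0 0 0 0 0; 30 -6 0 0 0 0 0; 30 -6 0 0 0 0 0; 30 0 0 0 0 0 0"

```text
time_s: 27.32
position: [0.48, 0.1583, 0.1401]
tool_rot: [3.141, 0.0, 1.735]
ft_force: [-0.2, -0.1, -0.9]
gripper_width: 0.0391
```

```bash
python3 - <<'E'
from fc import *
o=arm.get_obs();print(o["position"],o["ft_force"],o["ft_torque"])
C([.542,-.2165,.1685],cams=("scene",))
ob=arm.regions_of("handle","scene");print([(x["p"],x["bbox"],x["mask"].sum()) for x in ob])
a=arm.camera("scene");b=cv2.imread("pics/scene0.png")[:,:,::-1]
d=np.abs(a.astype(int)-b).sum(2)[205:255,215:260]
# shaft inside the carrier: where does the expected axis show
for y in (.113,.10,.09,.08):print(y,proj("scene",[.542-y*.165,-.2165+y*.986,.155]),proj("scene",[.542-y*.165,-.2165+y*.986,.150]))
for r in range(215,250):print(r,' '.join('%3d'%v for v in d[r-205,5:35:1]))
E
```

```text
[0.48   0.1583 0.1401] [-0.1618 -0.0605 -0.9165] [-0.0253 -0.0724 -0.0552]
carrier scene 0.73 2968
both (array([ 0.5429, -0.2174,  0.1665]), np.float64(0.25767004915173614))
scene (array([ 0.5429, -0.2174,  0.1665]), np.float64(0.25767004915173614))
[(0.78, [232.5, 157.5, 272.5, 237.2], np.int64(461))]
0.113 [235.5303 227.2788] [235.6359 228.3368]
0.1 [233.7959 230.9827] [233.9085 232.0354]
0.09 [232.4442 233.8695] [232.5623 234.9178]
0.08 [231.0769 236.7896] [231.2005 237.8334]
215 118 115 134 156 109  32  19  43  71  91 121 150 121 156 141 150  86  74 174 169 160 140 123 165 192 213 144 137 131 158
216 141 160 148 140  52   4   8   1   6  12  43  53  90  95 122  87  27  79 160 165 124 128 138 185 203 174 153 152 156 163
217 125 146 137  96  32  12  16  25  16  14   4  12  12   3  34  13  12  97 158 159 131 138 144 186 140  54  46  25  33  21
218 132 131 131  81   9   8  15   5   6  12  13  12  14  16  23  15   4  63  89  54  64 100 148 200  57   5  12   7  22  11
219 141 138 156 102  15  14   3  11  13   6   9  22  11  12  21  11  16  17  11  17  17  49  70  67  33  15  12  12   6 
[... 3023 characters left out ...]
  12   7  14   1  17   5  23  14   2  16   4   6  19   6  18  10  22  13  17  27
245   6   3   3  16   5   5   3   4   5   2   8   4  16   3   4   9   9  10  11   6  11   7  14   5  20   5  11  18  20  12
246  11   4   3   9   9   8   2   4  13   9   8   4  10  17   7   9  17  16  11   7  11  23  10  15   9  14  14  22  16  23
247  12   8   5   7  13   4   4   8   7  13  18  18   5  17   5   8   5   7  12   5  13   4   5  29   7   7  12   7  36  21
248   6   4  15   7  13  14   5   9   4  16   6  10   6   8  11   5   7   7   6  10   5   4   7   6  19  18  20  17  13  18
249   2   8  15   7   5  12  11   8  13  11  11  21  12   7  15   7  14   7   4  32   7   7   5  16  16   8  19   4  26   5
```

The tip shows inside the +y board at (234,231), on the predicted axis, and there is no force. Advancing to the far board.

Emit:
arm_command:
  targets: "30 -15 0 0 0 0 0; 30 -22 0 0 0 0 0; 30 -22 0 0 0 0 0; 30 -22 0 0 0 0 0; 30 -22 0 0 0 0 0; 30 -22 0 0 0 0 0; 30 -22 0 0 0 0 0; 30 -15 0 0 0 0 0; 30 -8 0 0 0 0 0; 30 0 0 0 0 0 0"

```text
time_s: 28.88
position: [0.5078, -0.0091, 0.14]
tool_rot: [-3.142, -0.0, 1.735]
ft_force: [-0.0, -0.3, -1.0]
gripper_width: 0.0392
```

```bash
cat > blob.py <<'E'
from fc import *
def rep(y0,y1):
    o=arm.get_obs();print(o["position"],o["ft_force"])
    arm.camera("scene")
    m=arm.regions_of("handle","scene");print([(round(x["p"],2),x["bbox"]) for x in m])
    if m:
        k=m[0]["mask"]
        for y in np.arange(y0,y1,-.02):
            a=proj("scene",[.542-y*.165,-.2165+y*.986,.155]);g=proj("scene",[.542-y*.165,-.2165+y*.986,.150])
            r=int(round(a[1]));c=np.nonzero(k[r])[0];c=c[abs(c-a[0])<12];print(round(y,3),a.round(1),g.round(1),(c.min(),c.max(),round(c.mean(),1)) if len(c) else None)
    C([.542,-.2165,.1685],cams=("scene",))
E
python3 -c "from blob import *;rep(.09,-.16)"
```

```text
[ 0.5078 -0.0091  0.14  ] [-0.0057 -0.2708 -0.971 ]
[(0.73, [206.2, 196.9, 251.7, 289.9])]
0.09 [232.4 233.9] [232.6 234.9] (np.int64(230), np.int64(236), np.float64(233.0))
0.07 [229.7 239.7] [229.8 240.8] (np.int64(227), np.int64(234), np.float64(230.5))
0.05 [226.9 245.8] [227.  246.8] (np.int64(223), np.int64(232), np.float64(227.5))
0.03 [224.  251.9] [224.1 252.9] (np.int64(221), np.int64(228), np.float64(224.5))
0.01 [221.  258.2] [221.2 259.2] (np.int64(219), np.int64(224), np.float64(221.5))
-0.01 [218.  264.7] [218.2 265.7] (np.int64(215), np.int64(221), np.float64(218.0))
-0.03 [214.9 271.3] [215.1 272.3] (np.int64(213), np.int64(219), np.float64(216.0))
-0.05 [211.7 278.1] [212. 279.] (np.int64(209), np.int64(216), np.float64(212.5))
-0.07 [208.5 285. ] [208.7 286. ] (np.int64(206), np.int64(213), np.float64(209.5))
-0.09 [205.2 292.2] [205.4 293.1] None
-0.11 [201.7 299.5] [202.  300.4] None
-0.13 [198.2 307. ] [198.5 307.9] None
-0.15 [194.6 314.7] [194.9 315.6] None
carrier scene 0.56 2574
both (array([ 0.5426, -0.2176,  0.1758]), np.float64(0.433991498697381))
scene (array([ 0.5426, -0.2176,  0.1758]), np.float64(0.433991498697381))
```

Emit:
arm_command:
  targets: "30 -8 0 0 0 0 0; 30 -4 0 0 0 0 0; 30 -3 0 0 0 0 0; 30 -3 0 0 0 0 0; 30 -3 0 0 0 0 0; 30 0 0 0 0 0 0"

```text
time_s: 29.92
position: [0.5113, -0.0297, 0.1401]
tool_rot: [3.142, 0.0, 1.735]
ft_force: [-0.9, 0.6, -0.5]
gripper_width: 0.0391
```

Emit:
arm_command:
  targets: "30 -3 0 0 0 0 0; 30 -3 0 0 0 0 0; 30 0 0 0 0 0 0"

```text
time_s: 30.3
position: [0.5123, -0.0356, 0.1401]
tool_rot: [3.141, 0.0, 1.736]
ft_force: [-0.3, -0.4, -1.8]
gripper_width: 0.0392
```

Emit:
arm_command:
  targets: "30 -3 0 0 0 0 0; 30 -3 0 0 0 0 0; 30 -2 0 0 0 0 0; 30 0 0 0 0 0 0; 30 0 0 0 0 0 0"

```text
time_s: 30.92
position: [0.5135, -0.0433, 0.1401]
tool_rot: [-3.142, 0.0, 1.736]
ft_force: [0.0, -0.5, -1.1]
gripper_width: 0.0391
```

```bash
python3 -c "from blob import *;rep(-.05,-.2)"
```

```text
[ 0.5135 -0.0433  0.1401] [ 0.0313 -0.4639 -1.1305]
[(0.71, [198.2, 206.4, 247.9, 298.9])]
-0.05 [211.7 278.1] [212. 279.] (np.int64(207), np.int64(217), np.float64(212.0))
-0.07 [208.5 285. ] [208.7 286. ] (np.int64(204), np.int64(214), np.float64(209.0))
-0.09 [205.2 292.2] [205.4 293.1] (np.int64(201), np.int64(211), np.float64(206.0))
-0.11 [201.7 299.5] [202.  300.4] None
-0.13 [198.2 307. ] [198.5 307.9] None
-0.15 [194.6 314.7] [194.9 315.6] None
-0.17 [190.9 322.6] [191.2 323.5] None
-0.19 [187.1 330.7] [187.4 331.6] None
carrier scene 0.95 2758
both (array([ 0.5429, -0.2177,  0.1704]), np.float64(0.39116580642409254))
scene (array([ 0.5429, -0.2177,  0.1704]), np.float64(0.39116580642409254))
```

The tip is at the inner face of the far board. I'll go slowly through it.

Emit:
arm_command:
  targets: "30 -2 0 0 0 0 0; 30 -2 0 0 0 0 0; 30 -2 0 0 0 0 0; 30 0 0 0 0 0 0"

```text
time_s: 31.72
position: [0.5146, -0.0494, 0.1402]
tool_rot: [3.141, 0.0, 1.735]
ft_force: [-1.0, -0.7, -0.6]
gripper_width: 0.039
```

Emit:
arm_command:
  targets: "30 -3 0 0 0 0 0; 30 -3 0 0 0 0 0; 30 0 0 0 0 0 0; 30 0 0 0 0 0 0"

```text
time_s: 32.22
position: [0.5155, -0.0552, 0.1401]
tool_rot: [-3.142, 0.0, 1.736]
ft_force: [-0.1, -0.1, -0.6]
gripper_width: 0.0392
```

Emit:
arm_command:
  targets: "30 -4 0 0 0 0 0; 30 -4 0 0 0 0 0; 30 -4 0 0 0 0 0; 30 -2 0 0 0 0 0; 30 0 0 0 0 0 0; 30 0 0 0 0 0 0"

```text
time_s: 32.98
position: [0.5178, -0.0689, 0.1401]
tool_rot: [-3.142, 0.0, 1.736]
ft_force: [-0.1, -0.7, -0.5]
gripper_width: 0.0393
```

Emit:
arm_command:
  targets: "30 -2 0 0 0 0 0; 30 -1 0 0 0 0 0; 30 -1 0 0 0 0 0; 30 0 0 0 0 0 0; 30 0 0 0 0 0 0"

```text
time_s: 33.6
position: [0.5185, -0.0729, 0.1401]
tool_rot: [3.142, 0.0, 1.736]
ft_force: [0.4, -0.1, -0.2]
gripper_width: 0.039
```

Emit:
arm_command:
  targets: "30 -1 0 0 0 0 0; 30 -1 0 0 0 0 0; 30 0 0 0 0 0 0; 30 0 0 0 0 0 0"

```text
time_s: 34.1
position: [0.5188, -0.0749, 0.1401]
tool_rot: [3.142, 0.0, 1.736]
ft_force: [0.2, 0.1, -1.3]
gripper_width: 0.0389
```

Emit:
arm_command:
  targets: "30 -1 0 0 0 0 0; 30 -1 0 0 0 0 0; 30 0 0 0 0 0 0; 30 0 0 0 0 0 0"

```text
time_s: 34.6
position: [0.5192, -0.0769, 0.1401]
tool_rot: [3.142, 0.0, 1.736]
ft_force: [-0.5, 0.1, -2.5]
gripper_width: 0.0391
```

```bash
python3 -c "
from blob import *;rep(.15,-.2)
arm.camera('top')
for c in('scene','top'):
  for n in('handle_tip','handle','handle_head'):print(c,n,[(np.round(x['point'],1),round(x['p'],2),atz(c,x['point'],.155).round(4)) for x in arm.mark_of(n,c)[:2]])
"
```

```text
[ 0.5192 -0.0769  0.1401] [-0.5487  0.1257 -2.4688]
[(0.79, [194.9, 210.9, 243.6, 314.8])]
0.15 [240.3 217. ] [240.4 218.1] (np.int64(238), np.int64(243), np.float64(240.5))
0.13 [237.8 222.5] [237.9 223.6] None
0.11 [235.1 228.1] [235.2 229.2] (np.int64(232), np.int64(239), np.float64(235.5))
0.09 [232.4 233.9] [232.6 234.9] (np.int64(229), np.int64(236), np.float64(232.5))
0.07 [229.7 239.7] [229.8 240.8] (np.int64(226), np.int64(234), np.float64(230.0))
0.05 [226.9 245.8] [227.  246.8] (np.int64(224), np.int64(231), np.float64(227.5))
0.03 [224.  251.9] [224.1 252.9] (np.int64(221), np.int64(228), np.float64(224.5))
0.01 [221.  258.2] [221.2 259.2] (np.int64(218), np.int64(225), np.float64(221.5))
-0.01 [218.  264.7] [218.2 265.7] (np.int64(215), np.int64(222), np.float64(218.5))
-0.03 [214.9 271.3] [215.1 272.3] (np.int64(212), np.int64(219), np.float64(215.5))
-0.05 [211.7 278.1] [212. 279.] (np.int64(209), np.int64(216), np.float64(212.5))
-0.07 [208.5 285. ] [208.7 286. ] (np.int64(205), np.int64(213), np.float64(209.0))
-0.09 [205.2 292.2] [205.4 293.1] (np.int64(202), np.int
[... 419 characters left out ...]
array([ 0.5428, -0.219 ,  0.1662]), np.float64(0.22105197634609397))
scene handle_tip [(array([196.9, 315.6]), 0.83, array([ 0.5727, -0.3637,  0.155 ])), (array([231.7, 262.2]), 0.48, array([ 0.5707, -0.2037,  0.155 ]))]
scene handle [(array([237.3, 225.6]), 0.86, array([ 0.5248, -0.0979,  0.155 ])), (array([221. , 287.8]), 0.64, array([ 0.5846, -0.2773,  0.155 ]))]
scene handle_head [(array([239.9, 216.6]), 0.89, array([ 0.5154, -0.0679,  0.155 ]))]
top handle_tip [(array([412.5, 182.9]), 0.89, array([ 0.5692, -0.3697,  0.155 ]))]
top handle [(array([369.1, 192.4]), 0.41, array([ 0.5409, -0.2544,  0.155 ]))]
top handle_head [(array([403.8, 184.2]), 0.72, array([ 0.5651, -0.3466,  0.155 ]))]
```

The tip is out beyond the far board. Now I'll seat the shoulder until it meets the board.

Emit:
arm_command:
  targets: "30 -1 0 0 0 0 0; 30 0 0 0 0 0 0; 30 0 0 0 0 0 0"

```text
time_s: 35.62
position: [0.5191, -0.0771, 0.1401]
tool_rot: [-3.141, -0.001, 1.736]
ft_force: [-1.9, 6.2, 0.3]
gripper_width: 0.0391
```

Emit:
arm_command:
  targets: "30 -1 0 0 0 0 0; 30 0 0 0 0 0 0; 30 0 0 0 0 0 0"

```text
time_s: 36.0
position: [0.5191, -0.0772, 0.1401]
tool_rot: [-3.141, -0.003, 1.736]
ft_force: [-1.2, 9.2, 1.7]
gripper_width: 0.0386
```

Emit:
arm_command:
  targets: "30 -1 0 0 0 0 0; 30 0 0 0 0 0 0; 30 0 0 0 0 0 0"

```text
time_s: 36.38
position: [0.5191, -0.0772, 0.1401]
tool_rot: [-3.141, -0.004, 1.736]
ft_force: [-0.9, 12.1, 2.1]
gripper_width: 0.0391
```

The force rises with no motion, so the shoulder is home. I'll relax the push, release and retreat upward.

Emit:
arm_command:
  targets: "30 1 0 0 0 0 0; 30 1 0 0 0 0 0; 30 0.5 0 0 0 0 0; 30 0 0 0 0 0 0; 45 0 0 0 0 0 0; 55 0 0 0 0 0 0; 75 0 0 0 0 0 0; 75 0 0 0 0 0 0; 75 0 0 0 0 0 0"

```text
time_s: 37.5
position: [0.5193, -0.0774, 0.1401]
tool_rot: [3.141, 0.0, 1.736]
ft_force: [0.1, -0.3, 0.0]
gripper_width: 0.0747
```

Emit:
arm_command:
  targets: "80 0 0 -5 0 0 0; 80 0 0 -15 0 0 0; 80 0 0 -30 0 0 0; 80 0 0 -40 0 0 0; 80 30 0 -20 0 0 0; 80 50 0 0 0 0 0; 80 50 0 0 0 0 0; 80 40 0 0 0 0 0; 80 30 0 0 0 0 0; 80 0 0 0 0 0 0"

```text
time_s: 38.75
position: [0.4861, 0.1216, 0.2513]
tool_rot: [3.14, 0.0, 1.739]
ft_force: [-0.2, -0.6, -0.2]
gripper_width: 0.0801
```

```bash
python3 -c "
from blob import *;rep(.15,-.16)
arm.camera('top');C([.542,-.2195,.165])
c=np.array([.542,-.2195]);u=np.array([np.cos(.165),np.sin(.165)]);w=np.array([-u[1],u[0]])
for cam in('scene','top'):
  for n,z in(('handle_tip',.155),('handle',.155),('handle_head',.155),('tumbler',.012),('sugar_jar',0),('rum_bottle',0),('muddler',0),('bitters',.012)):print(cam,n,[(round(x['p'],2),(q:=atz(cam,x['point'],z)[:2]).round(3),((q-c)@u).round(4),((q-c)@w).round(4)) for x in arm.mark_of(n,cam)[:2]])
"
```

```text
[0.4861 0.1216 0.2513] [-0.2048 -0.6089 -0.1854]
[(0.9, [193.8, 215.9, 246.7, 314.1])]
0.15 [240.3 217. ] [240.4 218.1] (np.int64(238), np.int64(247), np.float64(242.5))
0.13 [237.8 222.5] [237.9 223.6] None
0.11 [235.1 228.1] [235.2 229.2] (np.int64(232), np.int64(238), np.float64(235.0))
0.09 [232.4 233.9] [232.6 234.9] (np.int64(229), np.int64(236), np.float64(232.5))
0.07 [229.7 239.7] [229.8 240.8] (np.int64(226), np.int64(233), np.float64(229.5))
0.05 [226.9 245.8] [227.  246.8] (np.int64(223), np.int64(231), np.float64(227.0))
0.03 [224.  251.9] [224.1 252.9] (np.int64(220), np.int64(228), np.float64(224.0))
0.01 [221.  258.2] [221.2 259.2] (np.int64(218), np.int64(226), np.float64(222.0))
-0.01 [218.  264.7] [218.2 265.7] (np.int64(214), np.int64(222), np.float64(218.0))
-0.03 [214.9 271.3] [215.1 272.3] (np.int64(211), np.int64(220), np.float64(215.5))
-0.05 [211.7 278.1] [212. 279.] (np.int64(209), np.int64(216), np.float64(212.5))
-0.07 [208.5 285. ] [208.7 286. ] (np.int64(205), np.int64(212), np.float64(208.5))
-0.09 [205.2 292.2] [205.4 293.1] (np.int64(202), np.int64(2
[... 1335 characters left out ...]
, np.float64(-0.1458))]
top handle [(0.6, array([ 0.525, -0.091]), np.float64(0.0048), np.float64(0.1294))]
top handle_head [(0.96, array([ 0.513, -0.077]), np.float64(-0.0051), np.float64(0.1451))]
top tumbler [(0.53, array([ 0.53 , -0.235]), np.float64(-0.0147), np.float64(-0.0129))]
top sugar_jar [(0.71, array([0.645, 0.094]), np.float64(0.1533), np.float64(0.2927))]
top rum_bottle [(0.66, array([0.651, 0.447]), np.float64(0.2171), np.float64(0.639)), (0.39, array([0.652, 0.089]), np.float64(0.1592), np.float64(0.2867))]
top muddler [(0.79, array([ 0.38, -0.15]), np.float64(-0.148), np.float64(0.0948))]
top bitters [(0.43, array([ 0.554, -0.295]), np.float64(-0.001), np.float64(-0.0763))]
```

```bash
python3 -c "
from cell import arm
print(arm.job_done())"
```

```text
the job is handed in; nothing more can be done
None
```

The tumbler stands in the middle bay and the handle is through both end boards with its head home. I handed the job in at about 39 s, with everything let go. `job_done` gives no verdict.

- **Tumbler:** I lowered it until the wrist felt the bay floor, then released it, about 2 mm from the bay centre by the arm's reading.
- **Handle:** I pushed it in from the robot's left, through both bores, until the force rose to about 12 N with no further motion. The shoulder is at the board face (128 mm by the arm, about 129 mm by camera), and the tip is about 146–154 mm out on the far side.
- **Carrier and the rest:** The carrier moved no more than a few millimetres by the mask fits. The jar, rum bottle, muddler and bitters were found in their places, but the second tumbler was not measured again at the end.

**What failed or disagreed:**
- **First grasp missed:** The fingertips sat about 18 mm higher than the stated tool geometry, so the jaws closed above the handle's head. I went lower and gripped it on the second try.
- **Last top-camera marks:** These put the tumbler about 13–15 mm off in each direction and the handle's tip 8 mm off to the side. That is outside the limits. I put it down to the handle and head hiding them, because the scene camera and the arm's own readings contradict it: tumbler within about 6 mm, tip within 3 mm.
- **Camera offset:** The two cameras differ by about 5 mm in y throughout.

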